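Hook the drip tray out from under the bottle riser

ROBOT

A 6-joint arm with a two-finger parallel gripper is mounted at the origin on the work surface; the furniture and walls round the work are solid. World frame = base frame: x ahead of the robot, y to its left, z up, the work surface at z = 0. Lengths are in mm, angles in rad, forces in N, time in s.
With the tool pointing down it reaches from about 275 to 725 mm from the base axis. Payload 15.9 kg.
Tool frame: the origin (TCP) lies at the centre of the arm's flange, where the gripper is bolted on; the fingertips stand 173 mm ahead of it and the grasp point (between the pads) lies 155 mm ahead of it (r.grip_depth is the distance from the TCP to the grasp point, in mm); z points along the fingers, y is the line along which they close (so a half turn about z gives the same grasp; the last joint's range is limited). The gripper opens to 85 mm and grips with 20 to 120 N. Pads are 22 mm wide; open, the fingers measure 114 mm over their backs; the gripper's body (76 mm by 85 mm) begins 54 mm behind the grasp point. The pads swing forward as they close: fully open they stand 13 mm farther back than shut.
Start: joints at [0, 0.213, -0.034, 1.323, 0, 1.571], TCP at [499.986, 0, 404.706] pointing down, gripper open.
Joint ranges: [-2.98, 2.98], [-0.74, 1.72], [-1.14, 1.35], [-2.1, 2.04], [-1.57, 1.44], [-3.14, 3.14]. Speed limits (rad/s): [1.89, 1.89, 2.39, 2.57, 3.14, 3.14].

INTERFACE

Orientations are given as a rotation vector (axis times angle).
In Python, from workcell import r gives the robot as it stands. Calls block until the motion is done:
- r.move_ptp(position, orientation): joint-space move of the TCP to a pose.
- r.move_linear(position, v=150, frame=None): straight line of the TCP; frame=None keeps the orientation; v is the mean speed in mm/s.
- r.move_j(angles): joint-space move.
- r.ungrasp() and r.grab(squeeze=None): open the fingers fully, or close them until they stop; squeeze is the grip in N (None keeps the last).
- r.sleep(seconds).
- r.inverse_kinematics(position, orientation): joint angles nearest the present ones, or None.
- r.snapshot(name): name is "scene" or "side" or "wrist"; returns a dict with "pixels" (400x640x3 uint8, red, green, blue), "K" (3x3 intrinsics, pixels), "cam_to_world" (4x4, takes a point from camera to world coordinates); the wrist camera has in their place "mount" (4x4, takes a point from camera to tool coordinates, whose origin is the TCP and whose axes are the flange's). Camera axes: x right, y down, z forward; pixel columns grow to the right and rows downward; lengths in mm; the calibration is good to about 2 mm. A picture is of the moment at which its call begins: read the wrist's pose just before it. There is no depth.
A pose or a line that the arm cannot do raises r.PlanningError and nothing moves.
- r.finish_job(): hands the job in; it is judged then, once.
Readings, each from a call of its own:
- r.get_t(): time.
- r.get_joint_positions(): joint angles.
- r.get_qvel(): joint speeds.
- r.get_effort(): joint torques, N m.
- r.get_position(): TCP position.
- r.get_tool_rot(): TCP orientation.
- r.get_wrist_force(): force on the tool from outside, world axes, zero at the start.
- r.get_torque(): the same for the moment, N m.
- r.get_width(): opening from 0.0 (shut) to 1.0 (fully open).
- r.get_gripper_force(): force on a finger pad.
Only numpy, scipy, OpenCV 4.12 (cv2) and the standard library are available. Lean on these libraries where they do the work, as an engineer would, in place of code of your own. Each camera call takes 0.05 s, during which the arm holds its last target. There are 200 camera calls.

TASK

The drip tray under the white bottle riser is pushed in too deep for fingers: take the hook from its round blue mat, feel with it under the ledge for the tray's hidden pull eye, catch it and gently draw the tray out to its stop. Then free the hook and stand it back with its foot wholly on the mat. Touch riser and tray only with the hook, never hard, and leave the two bottles and the beaker as they are.

Things in the scene. Friction and masses are not known exactly. Their poses are not given: they have to be found in the camera images.
- hook_grip (a point): Middle of the hook's black upright handle block (34 along x, 40 along y, flat sides), 60 above the underside of its round steel foot (diameter 56, 6 thick); handle top 120 above it. Loose hand tool, 0.24 to 0.39 kg, stands upright on the foot, z up. Grip across y, near the top, firmly: the rod is a long lever.
- hook_corner (a point): Corner of the hook's steel rod (diameter 7): the rod runs level from the handle along the hook's +x, axis 29 above the foot's underside (31 below hook_grip), to this corner 95 from the handle's axis, and bends square into a prong (diameter 7) along the hook's -y, rounded end 17.5 from this point.
- mat: Round blue mat of diameter 120, 3 thick, fixed on the table: the hook's place. Origin at the centre of its underside.
- riser: White bottle riser, fixed, black top: 180 (x) by 190 (y), upper face 76, underside 62 above the table, on two side cheeks (inner faces at y = -87 and +87, starting 18 behind the front edge) and a back; open in front. Origin on the table under its centre, front facing its -x, z up. Over 20 N of the hook on riser, tray or eye damages them.
- ledge_edge (a point): Middle of the front edge of the riser's top, which overhangs the tray as a ledge; 90 in front of the riser's origin, at the lower end of the ledge's lip (6 thick), which leaves 52 free above the table; axes as the riser.
- tray_face (a point): Middle of the drip tray's flat front face (156 wide, from 6 to 50 above the table), 29 above the table; moves with the tray. Axes as the riser: -x points out of the face. With the tray fully in, the face is 62 behind the ledge's front edge. It carries the pull eye, centred at an unknown place from y = -25 to +25 of this point.
- eye_line (a point): Point 30 in front of tray_face, 29 above the table; moves with the tray. The yellow eye is a loop of 7 mm bar in the upright plane square to the face, clamped fast: outer bar upright, its axis at this x, somewhere from y = -25 to +25, hidden: find it by feel. Arms at 12 and 46 above the table. Open sideways (y): 27 high, 21.5 deep from bar to a clamp plate (5 thick, 24 wide).
- tray (a joint): How far the drip tray is drawn out, m: 0 fully in, 0.07 at its end stop. It slides along the riser's -x, with about 3 N of friction, and stays where it is left.
- bottle_red: White bottle with red cap, diameter 50, 100 tall, standing loose on the riser; origin at the centre of its underside.
- bottle_yellow: White bottle with yellow cap, diameter 50, 100 tall, standing loose on the riser; origin at the centre of its underside.
- beaker: Small glass beaker, 54 by 60, 60 tall, standing loose on the table near the mat; origin at the centre of its underside.
Not all that is in view belongs to the job. Of the things shaped like the mat, the blue one is meant.

How it is judged (in metres and radians):
On the way:
1. the tray is drawn out to its stop (at least 63 of 70 mm) (value of joint tray above 0.063 m), for 0.2 s.
At the end, for the whole second after the job is handed in: The tray stands drawn out at least 63 of its 70 mm; the hook stands upright (within 0.08 rad) and released with its foot wholly on the blue mat (handle axis within 34 mm of the mat's centre), free of riser and tray (value of joint tray above 0.063 m and horizontal distance between hook_grip and mat below 0.034 m and height (world z) of hook_grip between 0.058 and 0.068 m and angle between hook_grip's own z axis and vertical below 0.08 rad and contact force between hook and riser below 0.1 N and contact force between hook and mat above 0.5 N); the robot touches nothing.
It fails at once if the hook presses on riser, tray or eye with more than 20 N (contact force between hook and riser above 20 N).
It fails at once if the robot itself touches riser or tray (contact force between any of the fingers, the arm and riser above 0.5 N).
It fails at once if a bottle or the beaker is shifted more than 20 mm or tipped (distance of any of bottle_red, bottle_yellow, beaker from where it was at the start of the episode above 0.02 m or angle between any of bottle_red, bottle_yellow, beaker's own z axis and vertical above 0.3 rad).
It also fails if it takes over 69 s, if anything falls off the work surface, if the arm or the gripper's body presses on something with over 40 N, if the wrist force passes 120 N, or if a joint passes its speed limit or range.

## Working session

There is one attempt and no reset: what is moved stays moved. The work goes in short steps, each a Python script; the robot and the scene stay as the last script left them, time stands still between calls to the robot, and variables do not carry over. Pictures are saved under pics/ and viewed, at most 10 in all, crops included, and the job is handed in when it is done.

```bash
ls; mkdir -p pics; python3 - <<'E'
from workcell import r
import cv2,numpy as np
for n in("scene","side"):
    s=r.snapshot(n); cv2.imwrite(f"pics/{n}.png",s["pixels"][...,::-1]); print(n,s["K"].tolist(),np.round(s["cam_to_world"],3).tolist())
print(r.get_t(),r.get_tool_rot(),r.get_wrist_force(),r.get_width(), r.grip_depth)
E
```

```text
pics
scene [[385.2361381316385, 0.0, 318.2479750800694], [0.0, 385.2361381316385, 201.19987992992415], [0.0, 0.0, 1.0]] [[-0.899, -0.164, 0.406, 235.292], [-0.437, 0.372, -0.818, 947.042], [-0.017, -0.913, -0.407, 534.662], [0.0, 0.0, 0.0, 1.0]]
side [[474.66495984855436, 0.0, 321.14304845382077], [0.0, 474.66495984855436, 201.33613008177775], [0.0, 0.0, 1.0]] [[-0.854, -0.259, 0.451, 93.038], [-0.52, 0.418, -0.745, 1003.37], [0.005, -0.871, -0.492, 698.636], [0.0, 0.0, 0.0, 1.0]]
0.1 [-2.22100609e+00 -2.22083441e+00  1.12384039e-03] [-0.21097183  0.34747697  0.23622184] 0.9987443972677429 154.70000000000002
```

View pics/scene.png

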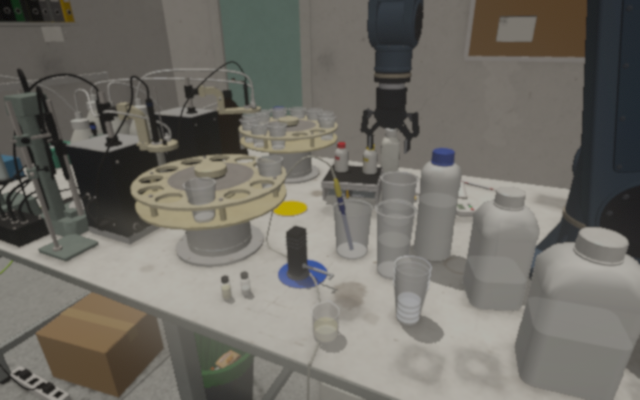

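View pics/side.png

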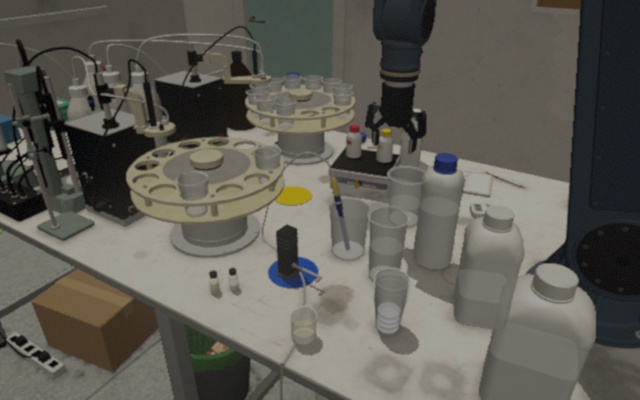

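The blue mat with the black-handled hook is at about (293,271) in the side view. The riser, with its black top and two bottles, is at about (368,165), the beaker at (303,325), and the carousel is nearby as an obstacle. Next I'll cast rough positions.

```bash
cat > h.py <<'E'
from workcell import r
import cv2,numpy as np
from scipy.spatial.transform import Rotation as R
def cam(n):
    if n=="wrist":
        p=np.array(r.get_position());q=R.from_rotvec(r.get_tool_rot()).as_matrix()
        s=r.snapshot(n);T=np.eye(4);T[:3,:3]=q;T[:3,3]=p;return s["pixels"],s["K"],T@s["mount"]
    s=r.snapshot(n);return s["pixels"],s["K"],s["cam_to_world"]
def cast(K,T,uv,z):
    K=np.array(K);T=np.array(T)
    d=T[:3,:3]@np.linalg.solve(K,[uv[0],uv[1],1.]);o=T[:3,3];return (o+d*(z-o[2])/d[2])
def down(a):  # tool down, tool y (closing) axis at world angle a; tool z down
    y=np.array([np.cos(a),np.sin(a),0]);z=np.array([0,0,-1.]);x=np.cross(y,z)
    return R.from_matrix(np.c_[x,y,z]).as_rotvec()
E
python3 - <<'E'
from h import *
for n,pts in {"scene":[("top",(297,229),123),("beaker",(326,338),0),("mat",(303,273),3),("ypuck",(291,209),3)],
 "side":[("top",(288,229),123),("corner",(320,291),32),("beaker",(303,340),0),("carousel",(213,232),0),("caro top edge",(208,160),100),("riserFL",(331,172),76),("rFR",(403,190),76),("rBL",(345,150),76),("beaker2",(345,245),0),("cyl",(387,275),0)]}.items():
    p,K,T=cam(n)
    for l,uv,z in pts: print(n,l,np.round(cast(K,T,uv,z)))
    hsv=cv2.cvtColor(p,cv2.COLOR_RGB2HSV);m=cv2.inRange(hsv,(108,150,90),(125,255,255))
    nn,l,st,c=cv2.connectedComponentsWithStats(m)
    for i in range(1,nn):
        if st[i,4]>60: print(n,"blue",st[i].tolist(),np.round(cast(K,T,(st[i,0]+st[i,2]/2,st[i,1]+st[i,3]/2),3)))
    if n=="side": cv2.imwrite("pics/crop.png",cv2.resize(p[110:350,230:430],None,fx=3,fy=3,interpolation=cv2.INTER_CUBIC)[:600,:,::-1])
print(r.get_tool_rot(),down(np.pi/2))
E
```

```text
scene top [623. 277. 123.]
scene beaker [476. 439.   0.]
scene mat [615. 272.   3.]
scene ypuck [820. -31.   3.]
side top [619. 278. 123.]
side corner [504. 328.  32.]
side beaker [475. 439.   0.]
side carousel [893. 241.   0.]
side caro top edge [1065.   60.  100.]
side riserFL [ 732. -108.   76.]
side rFR [ 503. -115.   76.]
side rBL [ 776. -276.   76.]
side beaker2 [563. 108.   0.]
side cyl [419. 164.   0.]
side blue [298, 258, 19, 15, 149] [596. 235.   3.]
side blue [269, 262, 25, 25, 200] [629. 296.   3.]
side blue [302, 271, 13, 12, 71] [570. 271.   3.]
[-2.22105662e+00 -2.22116886e+00  7.55673911e-04] [9.61835347e-17 3.14159265e+00 0.00000000e+00]
```

View pics/crop.png

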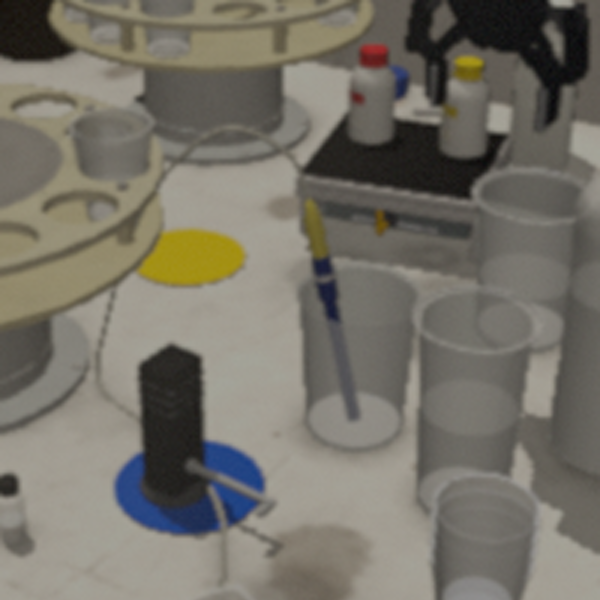

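```bash
python3 - <<'E'
from h import *
s=r.snapshot("wrist");print(np.round(s["mount"],3).tolist(),np.round(s["K"],1).tolist())
o=r.get_tool_rot()
ims=[]
for i,p in enumerate([(520,-130,470),(530,240,470)]):
    try: r.move_ptp(p,o)
    except r.PlanningError as e: print(i,e); continue
    px,K,T=cam("wrist");np.savez(f"w{i}.npz",px=px,K=K,T=T);ims.append(px);print(np.round(T,3).tolist())
    cv2.imwrite(f"pics/w{i}.png",px[...,::-1])
print(r.get_t())
E
```

```text
[[-0.001, -0.966, -0.257, 65.349], [1.0, -0.0, -0.002, 0.172], [0.002, -0.257, 0.966, 30.604], [0.0, 0.0, 0.0, 1.0]] [[291.5, 0.0, 314.6], [0.0, 291.5, 195.4], [0.0, 0.0, 1.0]]
[[1.0, -0.001, -0.003, 520.233], [-0.002, -0.967, -0.257, -65.02], [-0.003, 0.257, -0.967, 439.226], [0.0, 0.0, 0.0, 1.0]]
[[1.0, -0.001, -0.003, 530.418], [-0.002, -0.966, -0.257, 304.526], [-0.003, 0.257, -0.966, 439.421], [0.0, 0.0, 0.0, 1.0]]
2.375
```

View pics/w0.png

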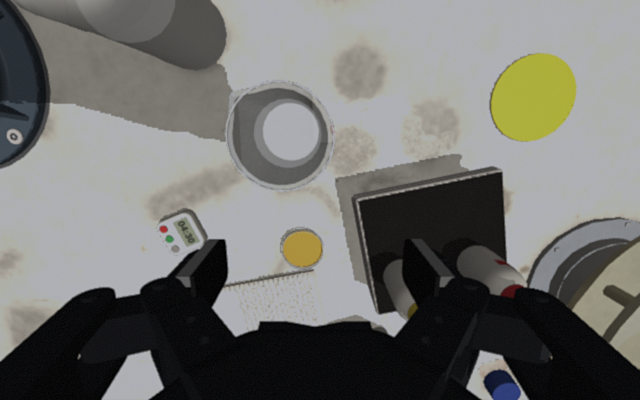

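View pics/w1.png

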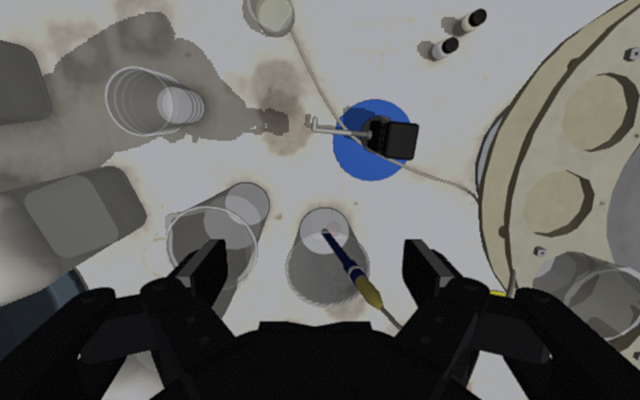

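Wrist view 0 shows the riser's black top, with its front edge running from about (354,198) to (503,169) and facing world +y. View 1 shows the mat at about (375,139), the handle top at about (402,141), and the rod running left to a corner at about (314,128) with the prong pointing up. I'll take one closer view of the riser and extract measurements.

```bash
python3 - <<'E'
from h import *
o=r.get_tool_rot()
r.move_ptp((590,-230,470),o)
px,K,T=cam("wrist");np.savez("w2.npz",px=px,K=K,T=T);cv2.imwrite("pics/w2.png",px[...,::-1]);print(r.get_t())
d=np.load("w1.npz");p,K,T=d["px"],d["K"],d["T"]
hsv=cv2.cvtColor(p,cv2.COLOR_RGB2HSV);m=cv2.inRange(hsv,(105,150,60),(125,255,255));m[240:]=0
c=max(cv2.findContours(m,0,2)[0],key=cv2.contourArea);pts=cv2.convexHull(c)[:,0].astype(float)
w=np.array([cast(K,T,q,3)[:2] for q in pts]);(cx,cy),R0=cv2.minEnclosingCircle(w.astype(np.float32));print("mat",cx,cy,R0)
m=(p.max(2)<60).astype(np.uint8);m[200:]=0;m[:,:350]=0;m[:,440:]=0;m[:90]=0
ys,xs=np.nonzero(m);print("black",xs.min(),xs.max(),ys.min(),ys.max())
for l,uv,z in [("top",(402,141),123),("corner",(314,129),32),("rodstart",(368,134),32),("prong",(313,117),32)]: print(l,np.round(cast(K,T,uv,z),1))
cv2.imwrite("pics/hk.png",cv2.resize(p[90:190,290:440,::-1],None,fx=5,fy=5,interpolation=cv2.INTER_CUBIC))
E
```

```text
4.1583
mat 607.93212890625 256.4407043457031 55.4970817565918
black 360 418 116 159
top [623.1 280.5 123. ]
corner [528.6 289.9  32. ]
rodstart [602.5 283.1  32. ]
prong [527.2 305.7  32. ]
```

View pics/w2.png

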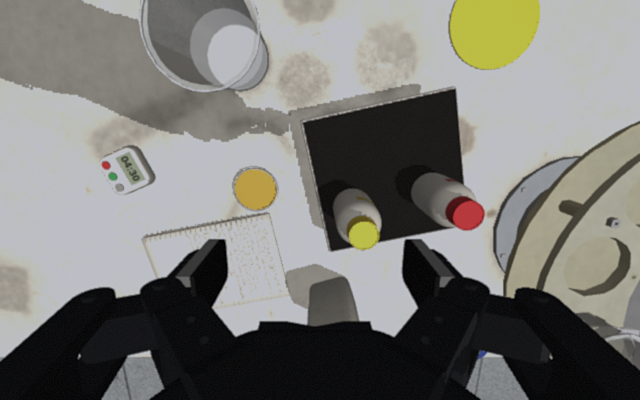

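View pics/hk.png

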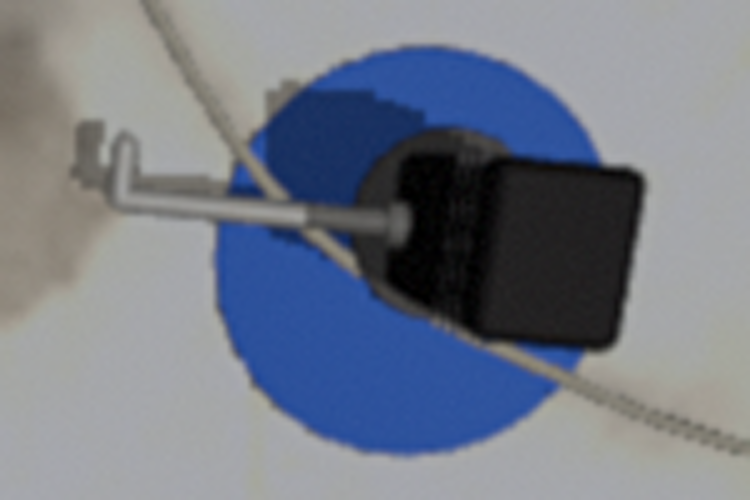

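The close views show the riser's front corners at about (303,122) and (456,88), and its rear-left corner at about (330,250). In the hook crop the mat centre is at about (374,140), the handle top at (401.6,141), the corner at (313.6,129) and the prong tip at (315,116). The measured rod length of 95 mm agrees with the spec.

```bash
python3 - <<'E'
from h import *
d=np.load("w1.npz");K,T=d["K"],d["T"];print("mat",cast(K,T,(374,140),3),cast(K,T,(333,140),3),cast(K,T,(374,99),3),cast(K,T,(374,181),3))
d=np.load("w2.npz");p,K,T=d["px"],d["K"],d["T"]
# front edge: first dark row per column
cols=np.arange(315,450);rows=np.array([np.nonzero(p[60:160,c].max(1)<70)[0].min()+60 for c in cols])
l=cv2.fitLine(np.c_[cols,rows].astype(np.float32),cv2.DIST_HUBER,0,.01,.01).ravel()
f=lambda x:(x,l[3]+(x-l[2])*l[1]/l[0])
rw=np.arange(135,235);le=np.array([np.nonzero(p[q,270:400].max(1)<70)[0].min()+270 for q in rw])
l2=cv2.fitLine(np.c_[le,rw].astype(np.float32),cv2.DIST_HUBER,0,.01,.01).ravel()
A=np.array([[l[1],-l[0]],[l2[1],-l2[0]]]);FL=np.linalg.solve(A,[l[1]*l[2]-l[0]*l[3],l2[1]*l2[2]-l2[0]*l2[3]])
rx=np.array([np.nonzero(p[q,400:500].max(1)<70)[0].max()+400 for q in range(100,160)])
l3=cv2.fitLine(np.c_[rx,np.arange(100,160)].astype(np.float32),cv2.DIST_HUBER,0,.01,.01).ravel()
A[1]=[l3[1],-l3[0]];FR=np.linalg.solve(A,[l[1]*l[2]-l[0]*l[3],l3[1]*l3[2]-l3[0]*l3[3]])
a,b=cast(K,T,FL,76)[:2],cast(K,T,FR,76)[:2];bl=cast(K,T,(330,250),76)[:2]
print("FL FR px",FL,FR,a,b,np.linalg.norm(b-a),"depth",np.linalg.norm(bl-a))
y=(b-a)/np.linalg.norm(b-a);x=np.array([y[1],-y[0]]);M=(a+b)/2
print("yaw x",np.degrees(np.arctan2(x[1],x[0])),"ledge",M,"side dir",np.degrees(np.arctan2(*(bl-a)[::-1])))
# yellow hint
for n in("side","scene"):
    p,K,T=cam(n);hsv=cv2.cvtColor(p,cv2.COLOR_RGB2HSV);m=cv2.inRange(hsv,(12,120,80),(35,255,255));m[:172]=0;m[200:]=0;m[:,:345]=0;m[:,395:]=0
    nn,_,st,c=cv2.connectedComponentsWithStats(m)
    for i in range(1,nn):
        o=T[:3,3];dd=T[:3,:3]@np.linalg.solve(K,[*c[i],1]);t=((M+x*32-o[:2])@x)/(dd[:2]@x);q=o+dd*t
        print(n,st[i],c[i],"eye y",(q[:2]-M)@y,"z",q[2])
E
```

```text
mat [616.83824236 272.87826258   3.        ] [556.41356595 272.96627717   3.        ] [613.92168238 330.36351076   3.        ] [619.97004764 211.15054056   3.        ]
FL FR px [303.5119  122.64815] [454.33514  89.20511] [ 576.21799703 -169.16540552] [ 753.88323314 -131.20014678] 181.676352322839 depth 171.25988481263698
yaw x -77.93788822736897 ledge [ 665.05061509 -150.18277615] side dir -78.49163901124348
side [355 180   4   8  24] [356.16666667 183.29166667] eye y 10.33087973654845 z 20.382531930034247
scene [346 191   3   6  14] [347.         193.78571429] eye y 12.529289991787156 z 22.748781761008104
```

The white rim is about 4 mm, since the black top measures 182 by 171 against 190 by 180. The yellow blob in both views hints at eye y of about +11, still to be confirmed by feel. Next I'll check the IK for both grasp halves, then grasp.

```bash
cat >> h.py <<'E'
HX,HYAW=np.array([622.5,279.5]),np.radians(174.3)
MAT=np.array([616.8,272.9])
RY=np.radians(-78.1);ex=np.array([np.cos(RY),np.sin(RY)]);ey=np.array([-ex[1],ex[0]])
M=np.array([665.05,-150.18])-4*ex
S=-1
def pose(xy,foot,yaw): return [xy[0],xy[1],foot+263],down(yaw+S*np.pi/2)
def corner(cx,cy): return M+ex*(cx-95)+ey*cy   # handle xy for rod corner at riser-frame (depth behind ledge, y)
E
python3 - <<'E'
import h;from h import *
for s in(1,-1):
    h.S=s;print(s)
    for l,a in {"g":(HX,3,HYAW),"up":(HX,150,HYAW),"rot":(MAT,150,RY),"mid":((680,100),150,RY),"pre":(corner(-30,48),100,RY),"prelow":(corner(-30,48),2,RY),"in":(corner(46,48),2,RY),"eye":(corner(46,18),2,RY),"out":(corner(-31,18),2,RY)}.items():
        q=r.inverse_kinematics(*pose(*a));print(l,np.round(a[0]),None if q is None else np.round(q,2))
E
```

```text
1
g [622. 280.] [ 0.42  0.65  0.27  1.19  0.   -2.62]
up [622. 280.] [ 0.42  0.64  0.62  1.56  0.   -2.62]
rot [617. 273.] [ 0.42  0.61  0.58  1.54 -0.    1.78]
mid [680 100] [ 0.15  0.65  0.64  1.57 -0.    1.51]
pre [685. -14.] [-0.02  0.63  0.49  1.43 -0.    1.34]
prelow [685. -14.] [-0.02  0.65  0.28  1.2  -0.    1.34]
in [701. -88.] [-0.13  0.7   0.36  1.23  0.    1.24]
eye [672. -95.] [-0.14  0.64  0.25  1.18  0.    1.22]
out [656. -19.] [-0.03  0.59  0.17  1.15 -0.    1.33]
-1
g [622. 280.] [0.42 0.65 0.27 1.19 0.   0.52]
up [622. 280.] [0.42 0.64 0.62 1.56 0.   0.52]
rot [617. 273.] [ 0.42  0.61  0.58  1.54 -0.   -1.36]
mid [680 100] [ 0.15  0.65  0.64  1.57 -0.   -1.63]
pre [685. -14.] [-0.02  0.63  0.49  1.43 -0.   -1.8 ]
prelow [685. -14.] [-0.02  0.65  0.28  1.2  -0.   -1.8 ]
in [701. -88.] [-0.13  0.7   0.36  1.23 -0.   -1.9 ]
eye [672. -95.] [-0.14  0.64  0.25  1.18 -0.   -1.92]
out [656. -19.] [-0.03  0.59  0.17  1.15 -0.   -1.81]
```

```bash
python3 - <<'E'
from h import *
r.move_ptp(*pose(HX,150,HYAW))
r.move_linear(pose(HX,3,HYAW)[0],v=150)
r.grab(100);r.sleep(.2)
print("w",r.get_width()*85,r.get_gripper_force(),r.get_wrist_force(),r.get_t())
r.move_linear(pose(HX,8,HYAW)[0],v=40)
r.move_linear(pose(HX,150,HYAW)[0],v=200);r.sleep(.2);print(r.get_wrist_force(),r.get_torque(),r.get_width()*85)
r.move_ptp(*pose(MAT,150,RY))
r.move_linear(pose((680,100),150,RY)[0],v=250)
r.move_linear(pose(corner(-30,48),100,RY)[0],v=200)
r.move_linear(pose(corner(-30,48),2,RY)[0],v=120);r.sleep(.2)
print(r.get_wrist_force(),r.get_torque(),r.get_width()*85,r.get_position(),pose(corner(-30,48),2,RY)[0],r.get_t())
p,K,T=cam("side");q=p[120:260,300:440,::-1]
w,K2,T2=cam("wrist");np.savez("w3.npz",px=w,K=K2,T=T2)
cv2.imwrite("pics/in.png",np.hstack([cv2.resize(q,(400,400),interpolation=2),cv2.resize(w[:,120:520,::-1],(400,400))]))
E
```

```text
w 38.13573940079647 101.62609219551086 [-0.20420798  1.85504927  6.72298615] 7.9417
[-0.30690266 -0.25282016 -2.79822415] [ 0.00615796 -0.04574828  0.05358032] 38.47202673167808
[-0.75929602 -0.11020878 -2.76981251] [-0.03855799  0.02015342 -0.015606  ] 38.22115509379452 [685.58250885 -13.99757325 265.44792462] [np.float64(685.4180913687201), np.float64(-14.054540022832377), 265] 13.75
```

View pics/in.png

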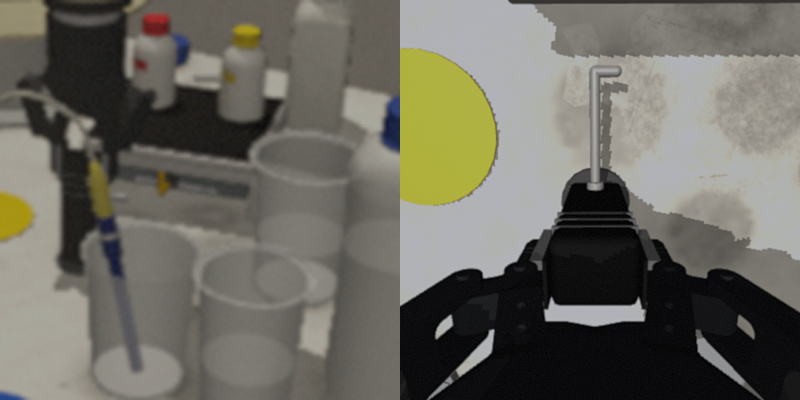

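The side crop shows the hook held in front of the riser and the eye just visible under the ledge. The wrist crop shows the rod straight and level, with its corner at full-image pixel (316,72) and the ledge edge at about row 2. I'll cross-check these against the model.

```bash
python3 - <<'E'
from h import *
d=np.load("w3.npz");p,K,T=d["px"],d["K"],d["T"]
c=cast(K,T,(316,72),31)[:2]-M;t=cast(K,T,(341,71),31)[:2]-M
print("corner",c@ex,c@ey,"prong",t@ex,t@ey,"expected -30 48")
for u in(260,330,400,500):
    col=p[:12,u].max(1);print(u,col.tolist(),[round(float((cast(K,T,(u,v),76)[:2]-M)@ex),1) for v in(0,3)])
E
```

```text
corner -31.802920561458826 47.095903929301116 prong -31.209773395702634 30.86072728155213 expected -30 48
260 [54, 52, 51, 71, 109, 125, 125, 125, 123, 124, 124, 123] [-6.1, -7.3]
330 [54, 52, 52, 81, 123, 130, 127, 128, 128, 129, 127, 126] [-6.1, -7.3]
400 [53, 55, 60, 84, 113, 120, 117, 117, 119, 119, 120, 120] [-6.1, -7.4]
500 [54, 54, 69, 100, 117, 120, 118, 117, 117, 118, 119, 120] [-6.1, -7.4]
```

```bash
cat >> h.py <<'E'
def F(n=3):
    f=np.mean([np.array(r.get_wrist_force()) for _ in range(n)],0);return np.array([f[:2]@ex,f[:2]@ey,f[2]])
def go(cx,cy,v=40,foot=2): r.move_linear(pose(corner(cx,cy),foot,RY)[0],v=v)
def where():
    d=np.array(r.get_position())[:2]-M;return d@ex+95,d@ey
E
python3 - <<'E'
from h import *
f0=F();print(f0)
for cx in (-5,10,20,30,40,47):
    go(cx,48,60);d=F()-f0
    if np.abs(d).max()>2.5: print("touch",cx,d);break
else:
    r.sleep(.1);f0=F();print("in",f0,r.get_t())
    for cy in np.arange(46,0,-1.):
        go(47,cy,25);d=F()-f0
        if abs(d[0])>2 or abs(d[1])>1.5: print("contact",cy,d,where());break
        if cy%6==0: print(cy,np.round(d,2))
print(r.get_t())
E
```

```text
[-0.35539582  0.30939606 -2.21774289]
in [ 0.40415725  0.72966481 -1.9369868 ] 16.1333
42.0 [-0.73 -0.12  0.28]
contact 40.0 [-0.29179652 -1.60283884  0.46457655] (np.float64(47.02701188973886), np.float64(39.96102835272279))
17.8833
```

That reading has the wrong sign for a contact, so it is probably a motion transient. I'll settle before each reading and continue.

```bash
python3 - <<'E'
from h import *
r.sleep(.2);f0=F(5);print(f0,r.get_t())
for cy in np.arange(39,0,-1.5):
    go(47,cy,25);d=F()-f0
    if np.abs(d[:2]).max()>1.2: r.sleep(.08);d=F()-f0
    if np.abs(d[:2]).max()>1.5: print("contact",cy,d,where());break
    print(cy,np.round(d,1).tolist())
print(r.get_t())
E
```

```text
[-0.4124418  -0.94357234 -2.49868316] 18.0833
39.0 [0.0, 0.5, 0.3]
contact 37.5 [ 0.91735457  2.98740544 -0.16982864] (np.float64(46.982091231060856), np.float64(37.62406430840849))
18.6667
```

```bash
python3 - <<'E'
from h import *
for cy in (37.5,39,42,40,38,37):
    go(47,cy,25);a=[]
    for _ in range(4): r.sleep(.06);a.append(np.round(F(1),1).tolist())
    print(cy,a)
print(r.get_t())
E
```

```text
37.5 [[0.1, 4.2, -2.7], [-0.3, 3.8, -1.7], [0.2, 3.1, -2.0], [0.6, 3.9, -2.9]]
39 [[0.5, 1.3, -2.1], [0.4, 0.2, -3.5], [0.8, -0.4, -2.7], [-0.0, -0.0, -2.6]]
42 [[0.1, 0.4, -2.2], [-0.0, -0.7, -2.1], [0.8, -0.1, -2.6], [0.3, -0.5, -2.0]]
40 [[0.7, 0.2, -2.2], [0.2, 0.2, -1.7], [0.2, 0.3, -2.9], [0.6, 0.3, -3.1]]
38 [[0.5, 0.3, -2.7], [-0.3, 1.2, -3.1], [0.0, 2.2, -3.6], [0.2, 1.2, -2.5]]
37 [[-0.2, 3.9, -2.1], [-0.6, 6.1, -4.5], [-0.1, 4.7, -3.3], [-0.8, 4.4, -3.5]]
21.5833
```

This is a real contact, at corner y of about 38, which is too early for the rod to be on the bar. So the prong tip is probably touching the bar or plate edge because of a depth error. I'll calibrate depth by gently feeling the tray face beside the eye.

```bash
python3 - <<'E'
from h import *
go(47,42,25);go(47,51,60);r.sleep(.2);f0=F(6);print(f0)
for cx in np.arange(49,66,1.5):
    go(cx,51,25);d=F()-f0
    if np.abs(d[:2]).max()>1.2: r.sleep(.1);d=F(5)-f0
    print(cx,np.round(d,1).tolist())
    if np.abs(d[:2]).max()>1.7: break
print(where(),r.get_t())
go(47,51,60)
E
```

```text
[-0.06987274 -0.15206766 -2.72408919]
49.0 [-0.0, -0.4, 0.5]
50.5 [-1.7, -0.2, 0.9]
52.0 [-1.4, -0.2, 1.3]
53.5 [-1.2, 0.2, -0.0]
55.0 [-0.3, -0.5, 0.9]
56.5 [-2.0, 0.2, 1.5]
(np.float64(56.555376431831974), np.float64(51.007219351579856)) 24.4333
```

```bash
cat >> h.py <<'E'
def sweep(cx,ys,thr=1.7):
    go(cx,ys[0]+2,50);r.sleep(.15);f0=F(6)
    for cy in ys:
        go(cx,cy,25);d=F()-f0
        if np.abs(d[:2]).max()>1.2: r.sleep(.1);d=F(5)-f0
        if np.abs(d[:2]).max()>thr: print("contact",cx,cy,np.round(d,1),where(),r.get_t());return cy
    print("none",cx,cy,r.get_t())
E
python3 - <<'E'
from h import *
go(41,51,60)
c=sweep(41,np.arange(41,5,-1.5))
E
```

```text
contact 41 15.5 [ 0.3  2.2 -0.8] (np.float64(41.01028822439358), np.float64(15.627391978595515)) 30.55
```

At the shallower depth the prong passes through the eye and the rod meets the bar at 15.5, so the eye is at y of about +8. That also explains the earlier hit on the plate edge at y of about 20. Now I'll back off slightly and pull.

```bash
python3 - <<'E'
from h import *
go(41,17,25);r.sleep(.15);f0=F(6);cx=41.;first=None
while cx>-45:
    step=1.5 if first is None or first-cx>60 else 5
    cx-=step;go(cx,17,30);d=F()-f0
    if first is None and d[0]>1.5: r.sleep(.05);d=F()-f0; first=cx+1 if d[0]>1.5 else None; print("caught",first,d)
    elif first is not None: print(cx,np.round(d,1).tolist())
    if abs(d[0])>6.5 or abs(d[1])>5: break
r.sleep(.1);print(where(),F(5)-f0,r.get_t())
p,K,T=cam("wrist");cv2.imwrite("pics/pull.png",p[:,:,::-1])
E
```

```text
caught 36.0 [ 3.17949074 -0.8700147  -0.68322834]
30.0 [1.1, -1.8, -0.1]
25.0 [1.4, 0.2, -0.5]
20.0 [1.6, -0.9, 0.8]
15.0 [1.5, -0.6, -0.1]
10.0 [1.6, -1.1, 0.6]
5.0 [1.7, -1.8, -0.8]
0.0 [2.2, -2.2, 0.1]
-5.0 [-0.2, -2.0, 0.6]
-10.0 [1.9, -2.3, 0.1]
-15.0 [1.7, -1.0, 1.2]
-20.0 [1.1, -2.5, -0.6]
-25.0 [0.6, -1.1, -0.5]
-26.5 [2.9, -1.4, -1.4]
-28.0 [2.9, -1.4, -0.7]
-29.5 [2.3, -0.3, -1.1]
-31.0 [5.7, -1.0, -3.0]
-32.5 [11.6, -0.1, -4.9]
(np.float64(-31.79767243637548), np.float64(16.966604966411225)) [11.88070081  0.4851056  -6.09408329] 37.15
```

View pics/pull.png

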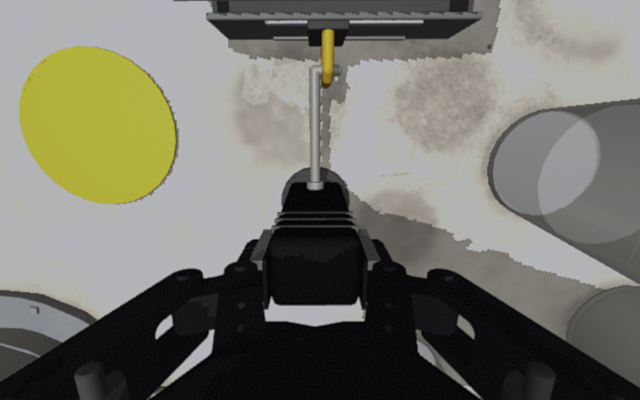

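The tray is at its stop: the force rises at about 68 mm of travel, and the wrist image shows the yellow eye at (328,55) caught by the prong and well out. Next I'll free the hook sideways and take it back to the mat.

```bash
python3 - <<'E'
from h import *
go(-31,17,20);go(-25.5,17,30);r.sleep(.15);f0=F(5);print(f0)
for cy in (22,27,32,37,42,48):
    go(-25.5,cy,50);d=F()-f0
    if np.abs(d[:2]).max()>2.5: r.sleep(.1);d=F(5)-f0;print(cy,d)
    if np.abs(d[:2]).max()>4: raise SystemExit("stuck")
go(-75,48,100)
p,K,T=cam("wrist");np.savez("w4.npz",px=p,K=K,T=T)
hsv=cv2.cvtColor(p,cv2.COLOR_RGB2HSV);m=cv2.inRange(hsv,(15,150,120),(26,255,255));m[:,:200]=0;m[200:]=0
ys,xs=np.nonzero(m)
if len(xs): e=cast(K,T,(xs[ys>ys.max()-3].mean(),ys.max()),46)[:2]-M;print("eye outer",e@ex,e@ey)
h=corner(-75,48)
r.move_linear(pose(h,150,RY)[0],v=200)
r.move_linear(pose((680,100),150,RY)[0],v=250)
r.move_linear(pose(MAT,150,RY)[0],v=250)
r.move_ptp(*pose(MAT,150,HYAW))
r.move_linear(pose(MAT,15,HYAW)[0],v=200)
r.sleep(.1);f0=F(5);z=6.
while z>0:
    r.move_linear(pose(MAT,z,HYAW)[0],v=25);d=F()-f0
    if d[2]>2: break
    z-=1
print("down",z,d,r.get_t());r.sleep(.1)
r.ungrasp();r.sleep(.2)
r.move_linear(pose(MAT,160,HYAW)[0],v=200)
r.sleep(.2);p,K,T=cam("wrist");s,_,_=cam("side")
cv2.imwrite("pics/end.png",np.hstack([cv2.resize(s[110:300,240:430,::-1],(400,400),interpolation=2),cv2.resize(p[:,120:520,::-1],(400,400))]));print(r.get_t())
E
```

```text
[ 0.02203715 -0.46570407 -3.58024783]
eye outer -45.18210144239181 16.76562534872622
down 3.0 [-0.11914959 -3.5404617   6.81974794] 46.175
48.2333
```

View pics/end.png

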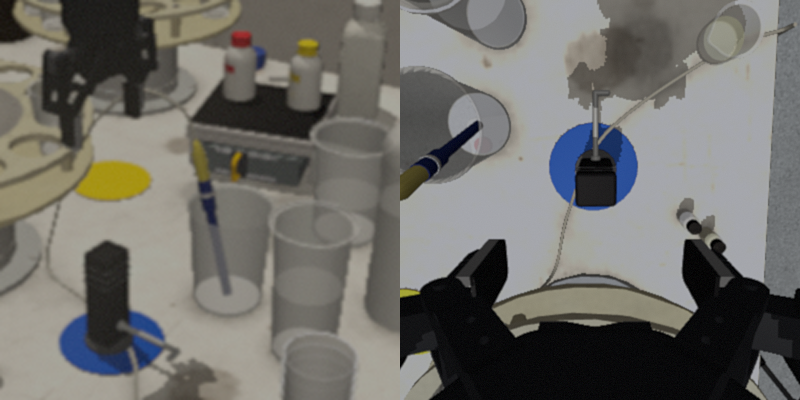

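The hook stands upright and centred on the blue mat. The eye's outer edge measures about -45, which matches the full 70 mm of travel, so I'm handing the job in.

```bash
python3 -c "
from workcell import r
print(r.finish_job())"
```

```text
the job is handed in; nothing more can be done
None
```

The job is handed in: the tray was drawn out to its stop (about 70 mm by the wrist camera) and the hook stands released on the blue mat, about 48 s used, pass/fail result not reported.

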